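# Index a battery pack through the dial test fixture

## Task

Test the short battery pack on the dial fixture: set it upright into the nest at the load station on the left of the dial (fixture seen with the probe press at its back) and turn the dial a quarter turn clockwise, seen from above, by its handles until it drops into its detent with the pack under the press. Then push the probe head down fully to its stop for a moment, let it rise, and turn the dial another quarter turn clockwise into its detent, so that the tested pack stands at the take-off station on the right. Press the probe head only while the dial is in its detent with the pack under it, and leave the two long packs where they are.

Things in the scene. Friction and masses are not known exactly. Their poses are not given: they have to be found in the camera images.
- fixture: fixed dial fixture; origin on the bench under the dial's axis, x toward the press column at the back, y toward the load station (left), z up. Aluminium dial 250 mm across, top 42 mm above the bench, four nests a quarter turn apart, centres 78 mm from the axis. Column 190 mm high, 165 mm behind the axis, a tester 88 mm high on its left; press arm 34 mm wide, 150 to 172 mm above the bench
- dial (a joint): dial angle, rad, growing clockwise seen from above; 0 at the start. A sprung roller drops into a rim notch at every quarter turn (0, 1.571, 3.142) and draws the dial home from about 0.08 rad either side; leaving a notch takes about 4 N at a handle. Turns without limit
- probe_head (a joint): travel of the spring-loaded probe head, m: 0 up, 0.018 pushed down to its stop; about 2 N to start, 6 N at the stop, rises by itself
- probe_knob (a point): centre of the top of the black mushroom knob (40 mm across) of the probe head, 229 mm above the bench when up; push it straight down. Its contact pins under the arm end 14 mm above a seated pack
- load_station (a point): fixed point: centre of the floor of the nest standing at the load station (left of the axis), 42 mm above the bench; axes as fixture. The nest is a pocket 54 mm (fixture's y here) by 89 mm (fixture's x) between four black fences 19 mm high, flared outward at the top; a pack there has its long side along the fixture's x
- test_station (a point): fixed point under the probe head (behind the axis), at nest-floor height; a pack there has its long side along the fixture's y
- takeoff_station (a point): fixed point at the take-off station (right of the axis), at nest-floor height; a pack there has its long side along the fixture's x
- handle_front_right (a point): black turning handle of the dial, 21 mm thick, upright, its grip sleeve spins freely, its grip part from 52 to 125 mm above the bench; this point is on its axis 112 mm above the bench, 104 mm from the dial's axis. It turns with the dial; before the first turn it stands at the front right of the dial (toward the robot and the take-off side)
- handle_front_left (a point): black turning handle of the dial, 21 mm thick, upright, its grip sleeve spins freely, its grip part from 52 to 125 mm above the bench; this point is on its axis 112 mm above the bench, 104 mm from the dial's axis. It turns with the dial; before the first turn it stands at the front left of the dial (toward the robot and the load side)
- handle_rear_left (a point): black turning handle of the dial, 21 mm thick, upright, its grip sleeve spins freely, its grip part from 52 to 125 mm above the bench; this point is on its axis 112 mm above the bench, 104 mm from the dial's axis. It turns with the dial; before the first turn it stands at the rear left of the dial
- handle_rear_right (a point): black turning handle of the dial, 21 mm thick, upright, its grip sleeve spins freely, its grip part from 52 to 125 mm above the bench; this point is on its axis 112 mm above the bench, 104 mm from the dial's axis. It turns with the dial; before the first turn it stands at the rear right of the dial
- short_pack: the shorter battery pack, a rigid block of round cells with flat sides, 50 mm (x) by 85 mm (y) by 52 mm high, 0.3 to 0.6 kg; origin at the centre of its underside; both ends alike. It lies on the brown board, whose top is 5 mm above the bench
- long_pack_a: a longer battery pack, 50 by 125 by 56 mm (too long for the nests); origin at the centre of its underside; bystander
- long_pack_b: a second longer battery pack, 50 by 125 by 56 mm; origin at the centre of its underside; bystander

How it is judged:
By the outcome, as a careful person would: the job done as asked, in the order asked, and still so for the second after the job is handed in, with the robot touching nothing.
It also fails if it takes over 64 s, if anything falls off the work surface, if the arm or the gripper's body presses on something with over 40 N, if the wrist force passes 120 N, or if a joint passes its speed limit or range.

## Robot

A 6-joint arm with a two-finger parallel gripper is mounted at the origin on a cart in front of the work surface, level with it; the furniture and walls round the work are solid. World frame = base frame: x ahead of the robot, y to its left, z up, the work surface at z = 0. Lengths are in m, angles in rad, forces in N, time in s.
With the tool pointing down it reaches from about 0.375 to 0.9 m from the base axis. Payload 3.1 kg.
Tool frame: the origin (TCP) lies on the centre line of the jaws, within the pads' length; the fingertips stand 22 mm ahead of it and the grasp point (between the pads) lies 3 mm ahead of it; z points along the fingers, x is the direction in which the jaws open and shut, and the axes are right-handed (so a half turn about z gives the same grasp; the last joint's range is limited). The gripper opens to 87 mm and grips with 3 to 60 N. Pads are 19 mm wide; open, the fingers measure 117 mm over their backs; the gripper's body (75 mm by 190 mm) begins 51 mm behind the grasp point.
Start: joints at [1.032, 0.527, 1.433, -0, 1.181, -0.178], TCP at [0.221, 0.585, 0.245] pointing down, gripper open.
Joint ranges: [-3.08, 3.08], [-0.75, 2.2], [0.22, 2.44], [-1.43, 4.57], [0, 2.65], [-2.85, 2.85]. Speed limits (rad/s): [2.79, 2.79, 3.14, 3.14, 3.14, 3.14].

## Interface

Orientations are given as a unit quaternion [x, y, z, w].
In Python, from rig import robot, camera, order gives the robot as it stands.
- The arm moves only by the shell command python3 -m pendant 'ROWS' [OPENING] [FORCE]. ROWS is JSON, a list of rows, each a list of 2 entries, a list of its own where there are three numbers: the shift along the tool's x, y, z in mm, then the turn about the tool's z in degrees. A call has 1 to 8 rows; each row shifts and turns the commanded pose from where the row before left it, along the tool's axes as they then stand; what a row does not reach is not made up. A row lasts 1/8 s, in which the tool goes at most 62.5 mm and 10.7 degrees, less where a joint would pass 70% of its speed; a pose out of reach is approached as far as the arm can. A call with a gripper value outside its range is refused whole. OPENING is the finger opening in mm, from 0 to 87, set as the call begins (- or left out, the last holds). The fingers move at their own pace and stop on an object; FORCE is the grip in N (left out, the last holds). Time passes only in rows, so rows that do not move let the fingers close. It gives the time, the measured TCP pose, the force and the opening at its end, in the units of the state.
- robot.get_obs(): the state, without advancing time (a new reading comes with each control period).
- camera(name): name is "side" or "top" or "wrist"; returns a dict with "pixels" (400x640x3 uint8, blue, green, red), "mtx" (3x3 intrinsics, pixels), "R" (3x3) and "t" (3): a world point X has camera coordinates R X + t. Camera axes: x right, y down, z forward; pixel columns grow to the right and rows downward; lengths in m; the calibration is good to about 2 mm. A picture is of the moment at which its call begins. There is no depth.
- order.hand_in(): hands the job in, once; it reports no verdict.
The state is a dict: "time": time; "q": joint angles; "joint_velocities": joint speeds; "joint_torque": joint torques, N m; "position": TCP position; "tool_rot": TCP orientation; "ft_force": force on the tool from outside, world axes, zero at the start; "moment": the same for the moment, N m; "grip_width": finger opening in m.
Only numpy, scipy, OpenCV 4.12 (cv2) and the standard library are available. Lean on these libraries where they do the work, as an engineer would, in place of code of your own. Each camera call takes 0.05 s, during which the arm holds its last target. There are 200 camera calls.

## Working session

There is one attempt and no reset: what is moved stays moved. The work goes in short steps, Python scripts to look and compute and a shell command to move; the robot and the scene stay as the last step left them, time stands still between calls to the robot, and variables do not carry over. Pictures are saved under pics/ and viewed, about 8 in all and at most 12, crops included, and the job is handed in when it is done.

```bash
mkdir -p pics; cat > h.py <<'E'
import numpy as np,cv2
from rig import robot,camera,order
from scipy.spatial.transform import Rotation as Ro
def ray(c,u,v,z):
    K,R,t=map(np.array,(c["mtx"],c["R"],c["t"])); o=-R.T@t.ravel()
    d=R.T@np.linalg.solve(K,[u,v,1.]); return o+d*(z-o[2])/d[2]
def proj(c,X):
    p=np.array(c["mtx"])@(np.array(c["R"])@np.array(X,float)+np.array(c["t"]).ravel()); return p[:2]/p[2]
E
python3 - <<'E'
from h import *
for n in("top","side"):
    c=camera(n); cv2.imwrite(f"pics/{n}0.png",c["pixels"]); np.savez(n+"0.npz",**c)
    R=np.array(c["R"]);print(n,-R.T@np.array(c["t"]).ravel(),R[2],R[0])
o=robot.get_obs();print(o["position"],Ro.from_quat(o["tool_rot"]).as_matrix().round(3))
E
```

```text
top [0.39621295 0.01548489 1.42027348] [ 1.16298048e-01  9.38466439e-04 -9.93213916e-01] [-0.01633487 -0.99986249 -0.00285744]
side [0.14116587 1.47107402 0.75256243] [ 0.24360064 -0.89843443 -0.36534134] [-0.96331501 -0.2678703   0.01642232]
[0.22029326 0.58423859 0.24367437] [[ 0.353  0.936 -0.001]
 [ 0.936 -0.353 -0.002]
 [-0.002 -0.    -1.   ]]
```

View pics/top0.png

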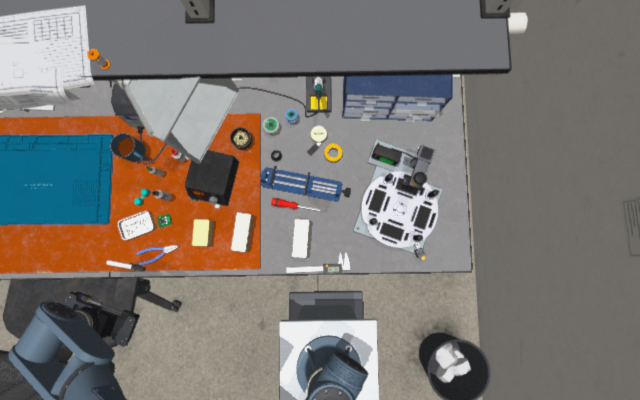

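View pics/side0.png

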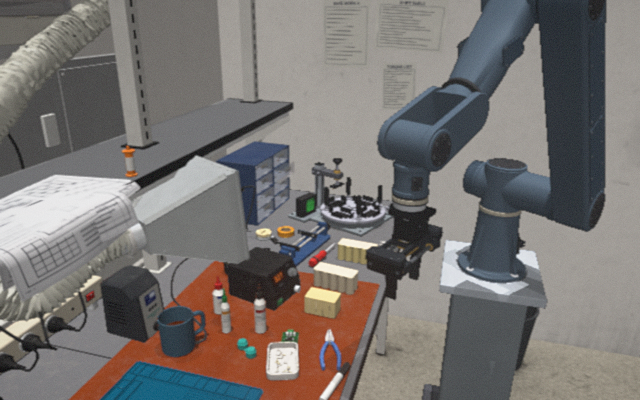

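The top view shows the short pack (yellowish) at about (202,232), the long packs at (242,232) and (301,238), and the dial near (400,208) with its press toward the upper right. The side view agrees with this.

```bash
python3 - <<'E'
from h import *
c=dict(np.load("top0.npz")); im=c["pixels"]
def show(x0,y0,x1,y1,s): return cv2.resize(im[y0:y1,x0:x1],None,fx=s,fy=s,interpolation=cv2.INTER_CUBIC)
cv2.imwrite("pics/dial0.png",show(345,130,465,270,4.2))
# short pack: pale blob
roi=im[205:260,180:225]; hsv=cv2.cvtColor(roi,cv2.COLOR_BGR2HSV)
m=((hsv[...,2]>170)&(hsv[...,1]<150)).astype(np.uint8)
k=max(cv2.findContours(m,0,1)[0],key=cv2.contourArea)+np.array([180,205])
b=cv2.boxPoints(cv2.minAreaRect(k)); print(cv2.minAreaRect(k))
for z in(.057,.03): print(z,[ray(c,*p,z)[:2].round(4) for p in b], np.mean([ray(c,*p,z)[:2] for p in b],0))
# dial: white
hsv=cv2.cvtColor(im,cv2.COLOR_BGR2HSV); m=np.zeros(im.shape[:2],np.uint8)
m[165:252,358:442]=((hsv[...,2]>215)&(hsv[...,1]<30))[165:252,358:442]
k=cv2.convexHull(np.vstack([q for q in cv2.findContours(m,0,1)[0] if cv2.contourArea(q)>15]))
e=cv2.fitEllipse(k);print(e,ray(c,*e[0],.042))
P=np.array([ray(c,*p[0],.042)[:2] for p in k]); A=np.c_[2*P,np.ones(len(P))]
s=np.linalg.lstsq(A,(P**2).sum(1),rcond=None)[0];print(s[:2],np.sqrt(s[2]+s[0]**2+s[1]**2), (np.hypot(*(P-s[:2]).T)).round(3))
E
```

```text
((200.0, 232.5), (27.0, 16.0), 90.0)
0.057 [array([0.4856, 0.4317]), array([0.4848, 0.3801]), array([0.3984, 0.3788]), array([0.3992, 0.43  ])] [0.44201187 0.40514671]
0.03 [array([0.4874, 0.4399]), array([0.4866, 0.3873]), array([0.3984, 0.386 ]), array([0.3993, 0.4382])] [0.44291893 0.41286406]
((399.4051818847656, 209.0036163330078), (74.83859252929688, 76.5861587524414), 133.5393829345703) [ 0.50809013 -0.2402932   0.042     ]
[ 0.50937794 -0.24028372] 0.12366214165779423 [0.124 0.123 0.123 0.124 0.124 0.123 0.123 0.124 0.124 0.124 0.124 0.124
 0.124 0.124 0.123 0.123 0.124 0.123 0.124 0.123 0.123 0.123 0.124 0.124
 0.125 0.123 0.124 0.124 0.122 0.123 0.124 0.124 0.124]
```

View pics/dial0.png

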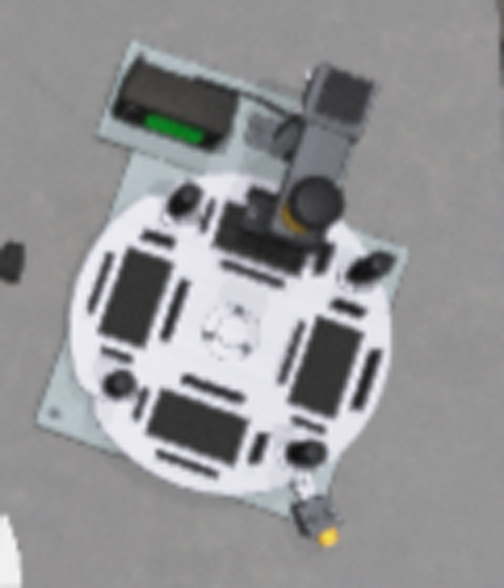

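The crop shows the dial rotated about 20° clockwise. The nests are at crop pixels (135,297) left, (327,367) right and (198,427) front, the column is at the upper right, and the knob is at (315,203). Handle tops are at (118,384), (185,200), (370,265) and (305,452).

```bash
python3 - <<'E'
from h import *
c=dict(np.load("top0.npz")); im=c["pixels"]
f=lambda px,py,z:ray(c,345+px/4.2-.4,130+py/4.2-.4,z)[:2]
# precise nest centres from dark blobs
g=cv2.cvtColor(im,cv2.COLOR_BGR2GRAY); m=(g<75).astype(np.uint8)
nn,l,st,ce=cv2.connectedComponentsWithStats(m[130:270,345:465],connectivity=4)
N=[]
for i in range(1,nn):
    if st[i,4]>40: p=ray(c,345+ce[i][0],130+ce[i][1],.042)[:2];print(st[i],p.round(4));
ax=np.array([.5094,-.2403])
L,R_,F=f(135,297,.042),f(327,367,.042),f(198,427,.042)
print(L,R_,F,(L+R_)/2)
for v in (L-R_,): print("yaw from LR",np.degrees(np.arctan2(v[1],v[0]))-90)
v=ax-F;print("yaw F",np.degrees(np.arctan2(v[1],v[0])))
K=f(318,200,.229);v=K-ax;print("knob",K,np.hypot(*v),np.degrees(np.arctan2(v[1],v[0])))
for p in[(305,452),(118,380),(183,197),(372,262)]:
    h=f(*p,.125);v=h-ax;print("handle",h,np.hypot(*v),np.degrees(np.arctan2(v[1],v[0])))
o=robot.get_obs()
# wrist camera pose in tool frame
w=camera("wrist");R=np.array(w["R"]);t=np.array(w["t"]).ravel();T=Ro.from_quat(o["tool_rot"]).as_matrix()
print("cam in tool",T.T@(-R.T@t-o["position"]),(T.T@R.T).round(2).tolist(),np.array(w["mtx"])[0,0])
E
```

```text
[ 27  14  30  22 355] [ 0.6905 -0.2047]
[ 76  17  12  12 107] [ 0.6935 -0.3367]
[ 52  42  30  23 389] [ 0.5932 -0.2857]
[ 24  60  16  22 202] [ 0.5374 -0.1675]
[83 60 10  7 46] [ 0.5576 -0.3507]
[ 70  76  15  23 206] [ 0.4808 -0.313 ]
[ 36  94  22  16 208] [ 0.4365 -0.2121]
[ 0.53781096 -0.167302  ] [ 0.48081672 -0.3142836 ] [ 0.43612538 -0.21270941] [ 0.50931384 -0.2407928 ]
yaw from LR -21.194522504611754
yaw F -20.633204174913434
knob [ 0.58255922 -0.26847019] 0.07839535472742086 -21.05936048641716
handle [ 0.41440642 -0.27577149] 0.1014002328703625 -159.5238970312833
handle [ 0.46876863 -0.14199437] 0.10637154393769928 112.45612890484166
handle [ 0.60273132 -0.19399107] 0.10418853968232646 26.38958696796451
handle [ 0.5521877  -0.33081172] 0.10011573144343931 -64.69844443518905
cam in tool [-0.00028399 -0.0751243  -0.14130305] [[1.0, -0.0, 0.0], [0.0, 0.96, 0.27], [-0.0, -0.27, 0.96]] 284.54514187472506
```

```bash
python3 -m pendant '[[[-15,45,-0],0],[[-15,45,14],0],[[-15,45,14],0],[[-15,45,14],0],[[-15,45,14],0],[[-14,46,14],0],[[0,0,0],-10.4],[[0,0,0],-10.3]]' 87; python3 - <<'E'
from h import *
c=camera("wrist"); o=robot.get_obs(); im=c["pixels"]; cv2.imwrite("pics/w1.png",im); np.savez("w1.npz",**c)
print(o["time"],o["position"],Ro.from_quat(o["tool_rot"]).as_matrix()[:,0])
E
```

```text
time: 1.15
position: [0.4433, 0.4048, 0.1738]
tool_rot: [0.706, 0.709, -0.001, -0.0]
ft_force: [-0.3, 0.8, -0.7]
grip_width: 0.0869
1.2 [0.44299116 0.4050881  0.17396696] [-9.06366947e-03  9.99958651e-01 -7.39571141e-04]
```

View pics/w1.png

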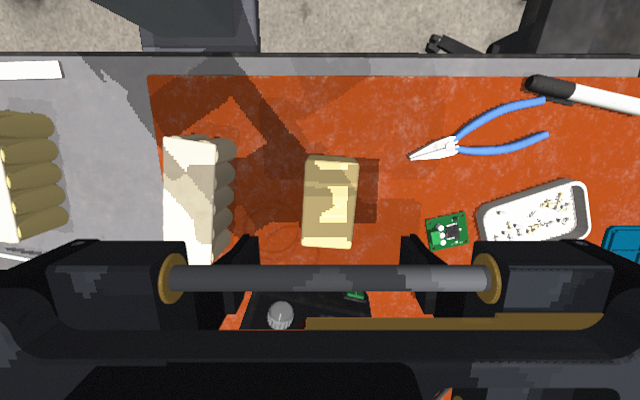

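The wrist view shows the short pack at about (330,202), spanning x 302–358 and y 155–248 and slightly rotated. A long pack is on its left at x≈195.

```bash
python3 - <<'E'
from h import *
c=dict(np.load("w1.npz")); im=c["pixels"]
hsv=cv2.cvtColor(im,cv2.COLOR_BGR2HSV)[140:262,285:385]
m=((hsv[...,0]>18)&(hsv[...,0]<40)&(hsv[...,2]>90)).astype(np.uint8)
k=max(cv2.findContours(m,0,1)[0],key=cv2.contourArea)+np.array([285,140])
b=cv2.boxPoints(cv2.minAreaRect(k)); print(b.round(0).tolist(),cv2.minAreaRect(k))
q=cv2.approxPolyDP(cv2.convexHull(k),4,True)[:,0];print(q.tolist())
for z in(.005,.057): print(z,[ray(c,*p,z)[:2].round(4).tolist() for p in b], np.mean([ray(c,*p,z)[:2] for p in b],0))
cv2.imwrite("pics/w1c.png",cv2.resize(im[140:262,285:385],None,fx=4,fy=4,interpolation=cv2.INTER_CUBIC))
E
```

```text
[[299.0, 245.0], [306.0, 154.0], [359.0, 158.0], [353.0, 249.0]] ((329.2183532714844, 201.58404541015625), (53.76883316040039, 91.2659683227539), 3.945185899734497)
[[310, 155], [353, 158], [358, 164], [349, 248], [301, 243], [305, 162]]
0.005 [[0.5034, 0.3699], [0.3974, 0.3792], [0.4011, 0.4372], [0.5078, 0.4332]] [0.45240695 0.4048788 ]
0.057 [[0.4807, 0.3758], [0.3925, 0.3835], [0.3956, 0.4317], [0.4844, 0.4284]] [0.4383072  0.40485795]
```

View pics/w1c.png

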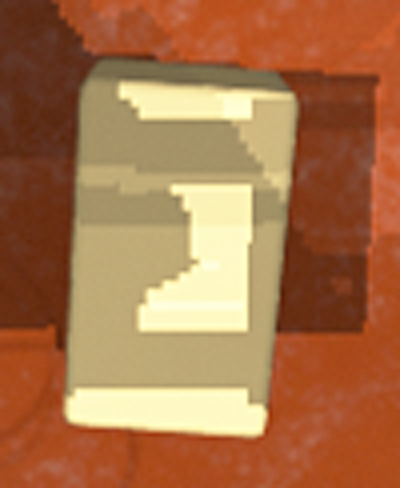

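```bash
python3 -m pendant '[[[0,-2,5],4],[[0,0,40],0],[[0,0,40],0],[[0,0,36],0],[[0,0,0],0]]'; python3 -m pendant '[[[0,0,0],0],[[0,0,0],0],[[0,0,0],0],[[0,0,0],0]]' 35 30; python3 -m pendant '[[[0,0,0],0]]'
```

```text
time: 1.82
position: [0.4386, 0.4046, 0.0508]
tool_rot: [0.732, 0.682, -0.003, -0.001]
ft_force: [-0.6, 0.3, -0.1]
grip_width: 0.0872
time: 2.33
position: [0.4411, 0.4061, 0.0544]
tool_rot: [0.731, 0.682, 0.001, 0.0]
ft_force: [0.5, -0.4, -0.5]
grip_width: 0.0548
time: 2.45
position: [0.4408, 0.4054, 0.0542]
tool_rot: [0.731, 0.682, -0.0, 0.0]
ft_force: [-0.6, -2.8, 4.7]
grip_width: 0.0497
```

```bash
python3 -m pendant '[[[0,0,0],0],[[0,0,-30],0],[[0,0,-45],0],[[0,0,-45],0],[[0,0,-45],8.6],[[0,0,-10],8.5],[[0,0,0],0]]'; python3 - <<'E'
from h import *
o=robot.get_obs();T=Ro.from_quat(o["tool_rot"]).as_matrix();print(np.degrees(np.arctan2(T[1,0],T[0,0])),T.T@(np.array([.5376,-.1677,.2])-o["position"])*1e3)
E
```

```text
time: 3.32
position: [0.4405, 0.4059, 0.2286]
tool_rot: [0.824, 0.567, 0.0, -0.0]
ft_force: [0.1, 0.2, -5.4]
grip_width: 0.0497
69.02224326816969 [-500.85399548  296.02932672   28.28913035]
```

```bash
python3 -m pendant '[[[-25,15,0],0],[[-42,25,0],0],[[-46,27,0],0],[[-46,27,0],0],[[-46,27,0],0],[[-46,27,0],0],[[-46,27,0],0],[[-46,27,0],0]]';python3 -m pendant '[[[-46,27,0],0],[[-46,27,5],0],[[-40,24,5],0],[[-25,16,0],0],[[0,0,0],0],[[0,0,0],0]]'; python3 - <<'E'
from h import *
o=robot.get_obs();T=Ro.from_quat(o["tool_rot"]).as_matrix();print(np.degrees(np.arctan2(T[1,0],T[0,0])),T.T@(np.array([.5376,-.1677,.09])-o["position"])*1e3)
c=camera("wrist"); cv2.imwrite("pics/w2.png",c["pixels"]); np.savez("w2.npz",**c)
E
```

```text
time: 4.32
position: [0.5049, 0.0117, 0.2267]
tool_rot: [0.824, 0.567, -0.001, -0.001]
ft_force: [-0.2, 0.6, -4.0]
grip_width: 0.0494
time: 5.08
position: [0.5359, -0.1662, 0.2169]
tool_rot: [0.824, 0.566, -0.001, -0.002]
ft_force: [-0.1, -0.1, -4.5]
grip_width: 0.0503
68.98072985638316 [ -0.91150482   2.69211677 126.88932556]
```

View pics/w2.png

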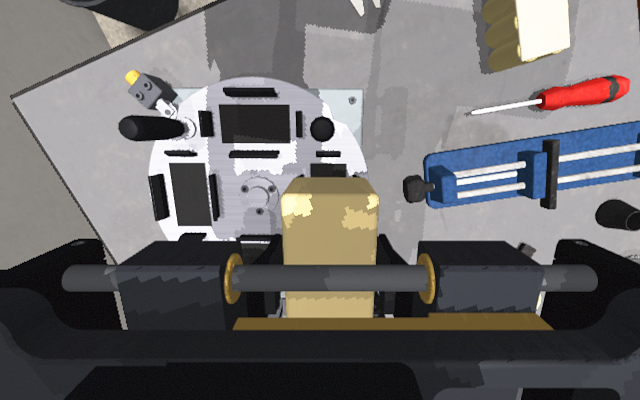

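The wrist view shows the pack held square to the dial. The hub is at (258,194), the front nest at (254,124) and the take-off nest at (192,194).

```bash
python3 - <<'E'
from h import *
c=dict(np.load("w2.npz")); im=c["pixels"]; g=cv2.cvtColor(im,cv2.COLOR_BGR2GRAY)
m=(g<70).astype(np.uint8); P=[]
for (x0,y0,x1,y1) in((210,98,295,148),(168,160,214,230)):
    s=m[y0:y1,x0:x1]; nn,l,st,ce=cv2.connectedComponentsWithStats(s,connectivity=4)
    i=1+np.argmax(st[1:,4]); k=cv2.findContours((l==i).astype(np.uint8),0,1)[0][0]+np.array([x0,y0])
    b=cv2.boxPoints(cv2.minAreaRect(k)); W=np.array([ray(c,*p,.042)[:2] for p in b]); e=np.diff(np.r_[W,W[:1]],axis=0)
    print(b.round(1).tolist(),W.mean(0),np.hypot(*e.T),np.degrees(np.arctan2(e[:,1],e[:,0]))); P.append(W.mean(0))
F,Rr=P; h=ray(c,258,194,.045)[:2]; print("hub",h)
# axis such that F=ax-78ux, Rr=ax-78uy
d=F-Rr  # = 78(uy-ux)
a=np.arctan2(d[1],d[0])-np.radians(135); ux=np.array([np.cos(a),np.sin(a)]);uy=np.array([-ux[1],ux[0]])
print(np.degrees(a),np.hypot(*d)/1.414,F+.078*ux,Rr+.078*uy); ax=(F+.078*ux+Rr+.078*uy)/2; print("load",ax+.078*uy)
E
```

```text
[[219.0, 105.0], [289.0, 105.0], [289.0, 142.0], [219.0, 142.0]] [ 0.43419017 -0.21305736] [0.07349525 0.03799869 0.07598138 0.03815667] [  68.97824728  -23.18883811 -111.03460299  153.07706593]
[[169.3000030517578, 164.10000610351562], [203.1999969482422, 160.10000610351562], [210.6999969482422, 223.89999389648438], [176.8000030517578, 227.89999389648438]] [ 0.47887895 -0.31421687] [0.03827281 0.07439455 0.04073081 0.07498663] [  75.5392645   -21.01015911 -104.074036    157.14833755]
hub [ 0.50528025 -0.24049981]
-21.165808681086556 0.07821133967605318 [ 0.50692824 -0.24122068] [ 0.50704227 -0.24147879]
load [ 0.53514857 -0.16861166]
```

```bash
python3 - <<'E'
from h import *
c=dict(np.load("w2.npz")); o=robot.get_obs();T=Ro.from_quat(o["tool_rot"]).as_matrix();p=np.array(o["position"])
col=cv2.cvtColor(c["pixels"],cv2.COLOR_BGR2HSV)[160:215,325]; print([(160+i,*map(int,v)) for i,v in enumerate(col)][10:45:1])
for v in(178,190,194): print(v,(T.T@(ray(c,330,v,p[2]+.0028)-p)*1e3).round(1),(T.T@(ray(c,330,v,p[2]-.049)-p)*1e3).round(1))
for t in([.5376,-.1677,.09],[.5352,-.1686,.09]): print(T.T@(np.array(t)-p)*1e3)
E
```

```text
[(170, 150, 7, 36), (171, 30, 7, 35), (172, 165, 14, 37), (173, 120, 7, 37), (174, 105, 15, 35), (175, 0, 0, 36), (176, 15, 35, 44), (177, 21, 90, 102), (178, 22, 95, 129), (179, 21, 94, 127), (180, 20, 95, 129), (181, 21, 95, 129), (182, 21, 98, 128), (183, 22, 95, 129), (184, 21, 97, 129), (185, 20, 95, 129), (186, 21, 98, 128), (187, 23, 95, 129), (188, 21, 98, 128), (189, 21, 95, 129), (190, 22, 97, 129), (191, 21, 94, 130), (192, 22, 94, 127), (193, 21, 96, 138), (194, 22, 96, 157), (195, 21, 97, 166), (196, 21, 97, 173), (197, 22, 97, 177), (198, 21, 97, 177), (199, 22, 97, 177), (200, 22, 97, 176), (201, 21, 97, 177), (202, 22, 99, 176), (203, 22, 98, 177), (204, 22, 97, 177)]
178 [ -0.2 -50.5  -2.6] [ -0.  -41.3  49.2]
190 [ -0.2 -44.5  -2.6] [ -0.  -33.   49.1]
194 [ -0.2 -42.4  -2.6] [ -0.  -30.2  49.1]
[ -1.34183315   2.62126789 127.21625148]
[ -3.0416611    0.70279035 127.22162354]
```

```bash
python3 -m pendant '[[[-2,1.5,30],0],[[0,0,40],0],[[0,0,32],0],[[0,0,0],0]]'; python3 -m pendant '[[[0,0,4],0],[[0,0,4],0],[[0,0,4],0],[[0,0,4],0],[[0,0,4],0],[[0,0,0],0]]'; python3 -m pendant '[[[0,0,2],0],[[0,0,2],0],[[0,0,0],0]]'
```

```text
time: 5.62
position: [0.5356, -0.1672, 0.1142]
tool_rot: [0.824, 0.567, -0.002, -0.003]
ft_force: [0.5, 0.4, -3.6]
grip_width: 0.05
time: 6.38
position: [0.5373, -0.1693, 0.096]
tool_rot: [0.824, 0.566, -0.0, -0.001]
ft_force: [-1.6, 0.9, -4.9]
grip_width: 0.0499
time: 6.75
position: [0.5374, -0.1693, 0.0922]
tool_rot: [0.824, 0.566, -0.0, -0.001]
ft_force: [-2.2, 0.9, -4.4]
grip_width: 0.0498
```

```bash
python3 -m pendant '[[[0,0,2],0],[[0,0,1],0],[[0,0,0],0]]'; python3 -m pendant '[[[0,0,0],0],[[0,0,0],0],[[0,0,0],0]]' 80; python3 -m pendant '[[[0,0,-25],0],[[0,0,-45],0],[[0,0,-45],0],[[0,0,-15],0],[[0,0,0],0]]'; python3 - <<'E'
from h import *
c=camera("wrist"); cv2.imwrite("pics/w3.png",c["pixels"])
c=camera("top"); cv2.imwrite("pics/t3.png",c["pixels"])
o=robot.get_obs();print(o["position"])
E
```

```text
time: 7.12
position: [0.5374, -0.1693, 0.0911]
tool_rot: [0.825, 0.566, -0.0, -0.0]
ft_force: [-7.1, 3.0, 8.8]
grip_width: 0.0496
time: 7.5
position: [0.5389, -0.1702, 0.0898]
tool_rot: [0.825, 0.566, 0.001, 0.001]
ft_force: [-0.1, 0.3, -0.1]
grip_width: 0.0719
time: 8.12
position: [0.5383, -0.1698, 0.2201]
tool_rot: [0.824, 0.566, 0.0, 0.001]
ft_force: [0.5, 0.5, -0.2]
grip_width: 0.0799
[ 0.53698477 -0.16914878  0.21801477]
```

View pics/w3.png

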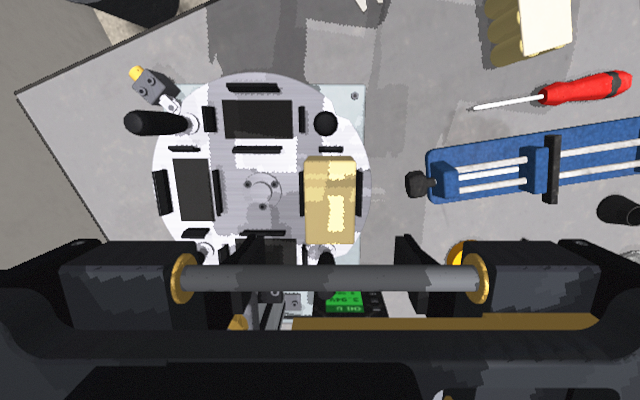

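The pack is seated in the load nest at about (330,200), square between the fences. Next I go to the front-right handle, which keeps the gripper clear of the press.

```bash
python3 -m pendant '[[[-38,-18,0],0],[[-38,-19,0],0],[[-38,-19,0],0],[[-38,-18,0],-9],[[0,0,0],-9],[[0,0,0],-9],[[0,0,0],-9],[[0,0,0],-9]]' 60; python3 -m pendant '[[[0,0,0],0]]'; python3 - <<'E'
from h import *
c=camera("wrist"); cv2.imwrite("pics/w4.png",c["pixels"]); np.savez("w4.npz",**c)
o=robot.get_obs();T=Ro.from_quat(o["tool_rot"]).as_matrix();p=np.array(o["position"]);print(p,o["q"],np.degrees(np.arctan2(T[1,0],T[0,0])),T.T@(np.array([.414,-.2836,.108])-p)*1e3)
print(proj(c,[.414,-.2836,.125]),proj(c,[.414,-.2836,.052]))
E
```

```text
time: 9.22
position: [0.4132, -0.284, 0.2174]
tool_rot: [0.543, 0.84, 0.001, -0.002]
ft_force: [-0.3, 0.1, -0.4]
grip_width: 0.0601
time: 9.35
position: [0.4134, -0.2841, 0.2178]
tool_rot: [0.546, 0.838, 0.0, -0.002]
ft_force: [-0.4, 0.0, -0.4]
grip_width: 0.0601
[ 0.41353049 -0.28422117  0.21807606] [-8.25222170e-01  4.01369676e-01  1.76400507e+00  2.70960476e-05
  9.79499772e-01 -2.81079274e+00] 113.76385301501794 [3.68306520e-02 7.95009065e-01 1.10075933e+02]
[328.39659965 217.02381323] [328.34283423 196.83810942]
```

View pics/w4.png

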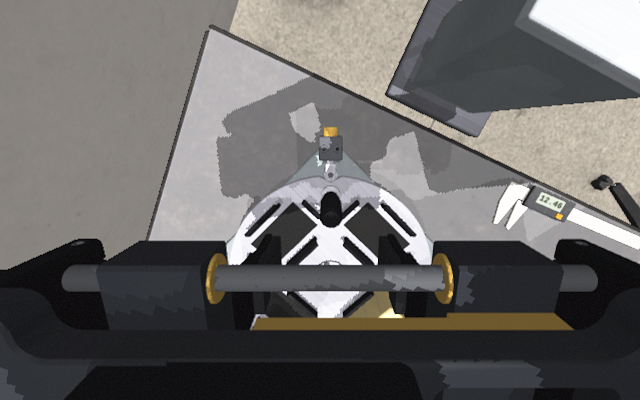

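The handle is at (331,215), where I predicted it, centred between the jaws. I'll descend and grip it.

```bash
python3 -m pendant '[[[0,1,30],0],[[0,0,45],0],[[0,0,35],0],[[0,0,0],0]]'; python3 -m pendant '[[[0,0,0],0],[[0,0,0],0],[[0,0,0],0],[[0,0,0],0],[[0,0,0],0]]' 15 12
```

```text
time: 9.9
position: [0.4134, -0.2827, 0.1069]
tool_rot: [0.546, 0.838, 0.001, -0.004]
ft_force: [0.3, 0.7, -0.0]
grip_width: 0.0598
time: 10.52
position: [0.4142, -0.283, 0.1098]
tool_rot: [0.545, 0.838, 0.001, -0.001]
ft_force: [0.2, 3.7, 6.3]
grip_width: 0.0203
```

```bash
python3 -m pendant '[[[10.9,0.6,0],6],[[10.9,0.6,0],6],[[10.9,0.6,0],6],[[10.9,0.6,0],6],[[10.9,0.6,0],6],[[10.9,0.6,0],6],[[10.9,0.6,0],6],[[10.9,0.6,0],6]]'; python3 -m pendant '[[[10.9,0.6,0],6],[[10.9,0.6,0],6],[[10.9,0.6,0],6],[[10.9,0.6,0],6],[[10.9,0.6,0],6],[[10.9,0.6,0],6],[[10.9,0.6,0],6],[[0,0,0],0]]'; python3 -m pendant '[[[0,0,0],0],[[0,0,0],0]]'
```

```text
time: 11.52
position: [0.4141, -0.1989, 0.1098]
tool_rot: [0.84, 0.543, -0.001, -0.001]
ft_force: [-4.1, -0.3, 4.4]
grip_width: 0.0202
time: 12.52
position: [0.4678, -0.146, 0.1098]
tool_rot: [0.978, 0.209, -0.001, -0.001]
ft_force: [-3.5, 1.7, 7.2]
grip_width: 0.0204
time: 12.78
position: [0.467, -0.1464, 0.1098]
tool_rot: [0.978, 0.208, -0.001, -0.001]
ft_force: [-2.6, 2.8, 6.4]
grip_width: 0.0205
```

```bash
python3 -m pendant '[[[0,0,0],0],[[0,0,0],0],[[0,0,0],0],[[0,0,-45],0],[[0,0,-60],0],[[0,0,-60],0],[[0,0,-10],0],[[0,0,0],0]]' 60; python3 - <<'E'
from h import *
c=camera("top"); cv2.imwrite("pics/t5.png",cv2.resize(c["pixels"][130:270,345:465],None,fx=4.2,fy=4.2,interpolation=cv2.INTER_CUBIC)); np.savez("t5.npz",**c)
o=robot.get_obs();T=Ro.from_quat(o["tool_rot"]).as_matrix();p=np.array(o["position"]);print(p,T.T@(np.array([.582,-.269,.255])-p)*1e3)
E
```

```text
time: 13.78
position: [0.4685, -0.147, 0.2848]
tool_rot: [0.978, 0.207, 0.0, 0.0]
ft_force: [0.2, -0.1, -0.4]
grip_width: 0.06
[ 0.46774558 -0.14658749  0.28357277] [ 54.80046717 158.27763422  28.29128609]
```

View pics/t5.png

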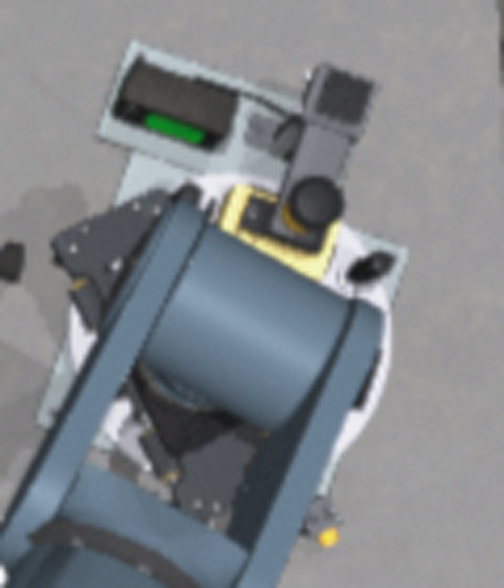

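The pack sits under the probe head at about (280,230) in the crop, and the rear-right handle is back at (370,265), the same pixel as in the home picture. I'll confirm the detent numerically and move over the knob.

```bash
python3 -m pendant '[[[11,32,0],0],[[11,32,0],0],[[11,32,0],0],[[11,32,0],0],[[11,30,0],0],[[0,0,10],0],[[0,0,0],0]]' 0; python3 - <<'E'
from h import *
a=np.load("top0.npz")["pixels"];b=np.load("t5.npz")["pixels"]
s=(slice(183,203),slice(424,442))  # rear-right handle
A,B=[cv2.cvtColor(x,cv2.COLOR_BGR2GRAY).astype(np.float32)[s] for x in(a,b)]
print("shift px",cv2.phaseCorrelate(A,B),abs(A-B).mean())
o=robot.get_obs();T=Ro.from_quat(o["tool_rot"]).as_matrix();p=np.array(o["position"]);print(o["time"],p,o["grip_width"],o["ft_force"],T.T@(np.array([.582,-.269,.251])-p)*1e3)
E
```

```text
time: 14.7
position: [0.5807, -0.2674, 0.2708]
tool_rot: [0.978, 0.207, -0.003, -0.003]
ft_force: [-0.2, 0.6, 0.2]
grip_width: 0.0025
shift px ((-0.3579181389269568, -0.40870426763311407), 0.9377641187773811) 11.9
14.7 [ 0.58069502 -0.26741947  0.27083953] 0.0024756707438681196 [-0.15319281  0.58313092  0.24447747] [ 0.63481648  2.11675468 19.82231563]
```

```bash
python3 -m pendant '[[[0,1,15],0],[[0,0,8],0],[[0,0,6],0],[[0,0,4],0],[[0,0,0],0]]'; python3 -m pendant '[[[0,0,3],0],[[0,0,2],0],[[0,0,0],0]]'
```

```text
time: 15.32
position: [0.5831, -0.2697, 0.2416]
tool_rot: [0.978, 0.207, -0.0, -0.0]
ft_force: [-1.4, 0.9, 2.7]
grip_width: 0.0003
time: 15.7
position: [0.5835, -0.2701, 0.2368]
tool_rot: [0.978, 0.207, 0.0, 0.0]
ft_force: [-0.6, 1.1, 3.5]
grip_width: 0.0002
```

```bash
python3 -m pendant '[[[0,0,1],0],[[0,0,0],0],[[0,0,0],0]]'
```

```text
time: 16.08
position: [0.5835, -0.27, 0.2357]
tool_rot: [0.978, 0.207, 0.0, 0.0]
ft_force: [-0.5, 1.5, 4.0]
grip_width: 0.0007
```

```bash
python3 -m pendant '[[[0,0,1.5],0],[[0,0,1],0],[[0,0,0],0]]'; python3 -m pendant '[[[0,0,1],0],[[0,0,0],0]]'
```

```text
time: 16.45
position: [0.5834, -0.2701, 0.2331]
tool_rot: [0.978, 0.207, 0.0, 0.0]
ft_force: [-0.3, 1.7, 4.5]
grip_width: 0.0004
time: 16.7
position: [0.5835, -0.2701, 0.2329]
tool_rot: [0.978, 0.207, 0.0, 0.0]
ft_force: [-0.6, 0.8, 7.2]
grip_width: 0.0004
```

```bash
python3 -m pendant '[[[0,0,1],0],[[0,0,0.5],0],[[0,0,0],0],[[0,0,0],0],[[0,0,0],0],[[0,0,0],0]]'
```

```text
time: 17.45
position: [0.5835, -0.2701, 0.2328]
tool_rot: [0.978, 0.207, 0.001, 0.001]
ft_force: [-1.5, 2.9, 12.3]
grip_width: 0.0004
```

```bash
python3 -m pendant '[[[0,0,-20],0],[[0,0,-30],0],[[0,0,-10],0],[[-40,-14,0],0],[[-40,-14,0],0],[[-40,-14,0],0],[[-40,-15,0],0],[[0,0,0],-10]]' 60; python3 -m pendant '[[[0,0,0],-10],[[0,0,0],-10],[[0,0,0],-10],[[0,0,0],-10],[[0,0,0],-10],[[0,0,0],-10],[[0,0,0],-10],[[0,0,0],-7]]'; python3 -m pendant '[[[0,0,30],0],[[0,0,30],0],[[0,0,0],0]]';  python3 - <<'E'
from h import *
c=camera("wrist"); cv2.imwrite("pics/w6.png",c["pixels"]); np.savez("w6.npz",**c)
cv2.imwrite("pics/t6.png",camera("top")["pixels"])
o=robot.get_obs();T=Ro.from_quat(o["tool_rot"]).as_matrix();p=np.array(o["position"]);print(p,o["q"][5],np.degrees(np.arctan2(T[1,0],T[0,0])),T.T@(np.array([.414,-.2834,.109])-p)*1e3)
E
```

```text
time: 18.45
position: [0.4105, -0.2818, 0.2892]
tool_rot: [0.956, 0.293, -0.001, -0.002]
ft_force: [0.1, -0.3, 0.1]
grip_width: 0.0595
time: 19.45
position: [0.4132, -0.2824, 0.2893]
tool_rot: [0.565, 0.825, 0.0, -0.001]
ft_force: [-0.2, -0.3, -0.1]
grip_width: 0.0601
time: 19.82
position: [0.4121, -0.2811, 0.2278]
tool_rot: [0.567, 0.824, 0.001, -0.004]
ft_force: [-1.0, 0.3, -0.3]
grip_width: 0.0601
[ 0.41376453 -0.28280984  0.23037364] -2.758700140233228 110.92490739124341 [-7.25924235e-01  6.75030994e-02  1.21373116e+02]
```

View pics/w6.png

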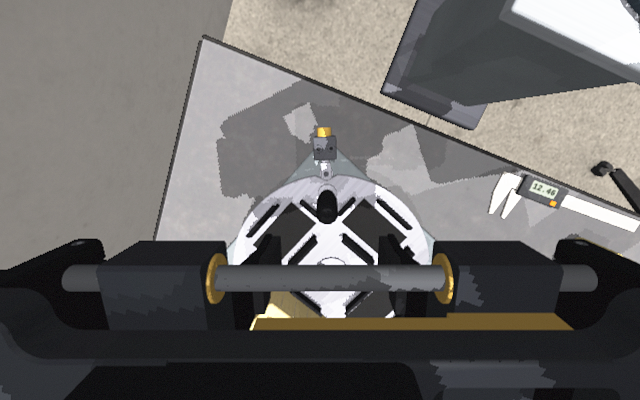

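The handle is centred again at (326,207). I'll grip it and make the second quarter turn; the tool is 3° off the tangent, so the chord is purely along tool x.

```bash
python3 -m pendant '[[[0,0,40],0],[[0,0,45],0],[[0,0,36],0],[[0,0,0],0]]'; python3 -m pendant '[[[0,0,0],0],[[0,0,0],0],[[0,0,0],0],[[0,0,0],0],[[0,0,0],0]]' 15 12; python3 -m pendant '[[[10.9,0,0],6],[[10.9,0,0],6],[[10.9,0,0],6],[[10.9,0,0],6],[[10.9,0,0],6],[[10.9,0,0],6],[[10.9,0,0],6],[[10.9,0,0],6]]'; python3 -m pendant '[[[10.9,0,0],6],[[10.9,0,0],6],[[10.9,0,0],6],[[10.9,0,0],6],[[10.9,0,0],6],[[10.9,0,0],6],[[10.9,0,0],6],[[0,0,0],0]]'; python3 -m pendant '[[[0,0,0],0],[[0,0,0],0]]'
```

```text
time: 20.42
position: [0.4133, -0.2823, 0.1085]
tool_rot: [0.567, 0.824, 0.0, -0.002]
ft_force: [-0.3, -0.1, -0.4]
grip_width: 0.0601
time: 21.05
position: [0.4137, -0.2824, 0.1099]
tool_rot: [0.567, 0.824, 0.0, -0.0]
ft_force: [-0.1, 1.3, 5.4]
grip_width: 0.0198
time: 22.05
position: [0.4141, -0.1983, 0.1099]
tool_rot: [0.854, 0.521, -0.0, 0.001]
ft_force: [-1.3, -1.9, 2.7]
grip_width: 0.0203
time: 23.05
position: [0.4675, -0.1457, 0.1099]
tool_rot: [0.983, 0.183, 0.0, 0.001]
ft_force: [-1.9, -2.8, 3.8]
grip_width: 0.0202
time: 23.3
position: [0.4668, -0.146, 0.1099]
tool_rot: [0.983, 0.182, 0.0, 0.001]
ft_force: [-1.3, -3.4, 5.3]
grip_width: 0.02
```

```bash
python3 -m pendant '[[[0,0,0],0],[[0,0,0],0],[[0,0,0],0],[[0,0,-45],0],[[0,0,-60],0],[[0,0,-60],0],[[0,0,0],0]]' 60; python3 -m pendant '[[[20,-45,0],0],[[20,-45,0],0],[[20,-45,0],0],[[20,-45,0],0],[[20,-45,0],0],[[10,-45,0],0],[[0,-40,0],0],[[0,0,0],0]]'; python3 - <<'E'
from h import *
c=camera("top"); im=c["pixels"]; a=np.load("top0.npz")["pixels"]
cv2.imwrite("pics/t7.png",cv2.resize(im[130:270,180:465],None,fx=2.8,fy=2.8,interpolation=cv2.INTER_CUBIC))
for n,s in dict(RR=(slice(183,203),slice(424,442)),FL=(slice(212,228),slice(365,382)),RL=(slice(172,184),slice(382,396)),front=(slice(215,245),slice(375,408)),knob=(slice(168,188),slice(410,430))).items():
    A,B=[cv2.cvtColor(x,cv2.COLOR_BGR2GRAY).astype(np.float32)[s] for x in(a,im)]; print(n,cv2.phaseCorrelate(A,B),abs(A-B).mean())
E
```

```text
time: 24.18
position: [0.4694, -0.1465, 0.2791]
tool_rot: [0.983, 0.182, 0.004, 0.004]
ft_force: [0.1, -0.0, -0.4]
grip_width: 0.0598
time: 25.18
position: [0.4564, 0.1855, 0.2729]
tool_rot: [0.983, 0.184, -0.002, -0.0]
ft_force: [-0.2, -0.6, -0.1]
grip_width: 0.0601
RR ((0.18030833306203853, 0.2532318897715342), 0.9877144422796037) 5.0555553
FL ((0.013708990891192485, 0.040367264983942164), 1.0005283566036571) 7.6617646
RL ((0.3917746087178715, -0.22493908917730376), 0.9931853082444932) 3.3452382
front ((-0.00452850203824795, 0.0021825191125959265), 0.9913105037477281) 5.968687
knob ((-0.007214791026846967, -0.08824414307090578), 0.9911178610846401) 3.555
```

View pics/t7.png

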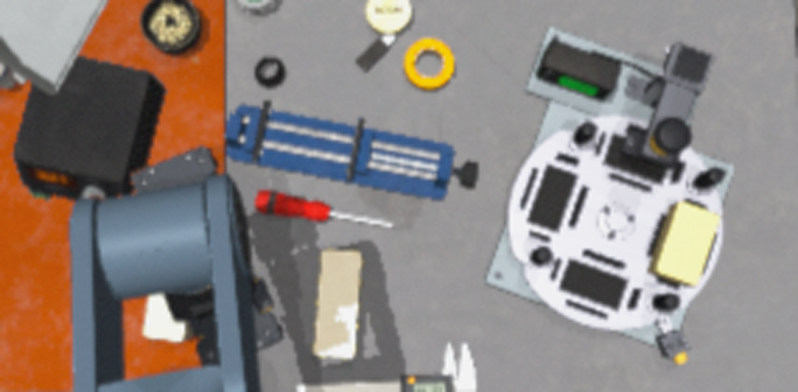

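The pack stands in the take-off nest at crop (687,243). The handles and nests match the home picture to within half a pixel, so the dial is in its detent. The knob is up, and the arm is clear.

```bash
python3 -c "
from rig import order,robot
print(robot.get_obs()['ft_force']); print(order.hand_in())"
```

```text
[0.28529501 0.87617234 0.18087558]
the job is handed in; nothing more can be done
None
```

I tested the short pack on the dial fixture and handed the job in at about 25 s of the 64 s allowed. The pack now stands in the nest at the take-off station on the right.

- **Loading:** I set the pack upright in the load nest, and a wrist picture showed it square between the fences.
- **First quarter turn:** I turned the dial clockwise by its front handle. The pack was under the press, and the one handle I could compare was within about half a pixel (about 1.6 mm) of its home position, which is inside the detent's draw.
- **Probe test:** I pushed the probe head down until it stopped moving and held it there. The tool came down to 0.233 m, which is the full 18 mm, and the force rose to 12 N with no further travel. Then I let it rise.
- **Second quarter turn:** I turned the dial clockwise again by the handle then at the front right.

The last top view shows the pack in the take-off nest. The handles, front nest and knob all match the starting picture to within half a pixel, so the dial is in its detent and the probe head is up. I did not touch the long packs. One is unmoved in that view, and the arm partly hides the other. The gripper was clear of everything.

The only disagreement was about 2 mm between the top and wrist cameras on the nest position. I aimed between the two and the flared fences took up the rest.

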